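# Push a jammed finial out of the lathe's chuck with the knock-out bar

### The arm

A 6-joint arm with a two-finger parallel gripper is mounted at the origin on the work surface. World frame = base frame: x ahead of the robot, y to its left, z up, the work surface at z = 0. Lengths are in mm, angles in rad, forces in N, time in s.
With the tool pointing down it reaches from about 250 to 725 mm from the base axis. Payload 9.7 kg.
Tool frame: the origin (TCP) lies midway between the tips of the shut fingers; the grasp point (between the pads) lies 19 mm behind it; z points along the fingers, y is the line along which they close (so a half turn about z gives the same grasp; the last joint's range is limited). The gripper opens to 85 mm and grips with 20 to 120 N. Pads are 22 mm wide; open, the fingers measure 114 mm over their backs; the gripper's body (76 mm by 85 mm) begins 54 mm behind the grasp point. The pads swing forward as they close: fully open they stand 13 mm farther back than shut.
Start: joints at [-1.31, 0.087, 0.176, 1.66, 0, 1.571], TCP at [141.817, -531.399, 205.084] pointing down, gripper open.
Joint ranges: [-3.13, 3.13], [-0.85, 1.81], [-1.15, 1.24], [-2.2, 2.28], [-1.44, 1.52], [-3.14, 3.14]. Speed limits (rad/s): [2.22, 2.22, 2.57, 3.14, 3.14, 3.14].

### API

Orientations are given as a unit quaternion [w, x, y, z].
In Python, from workcell import bot, viewer, job gives the robot as it stands.
- The arm moves only by the tool carry_out, never from a script. Its argument "rows" is a list of rows, each a list of 2 entries, a list of its own where there are three numbers: the shift along the tool's x, y, z in cm, then the turn, a rotation vector about the tool's x, y, z in degrees. A call has 1 to 12 rows; each row shifts and turns the commanded pose from where the row before left it, along the tool's axes as they then stand; what a row does not reach is not made up. A row lasts 1/12 s, in which the tool goes at most 41.7 mm and 7.16 degrees, less where a joint would pass 70% of its speed; a pose out of reach is approached as far as the arm can. A call with a gripper value outside its range is refused whole. "grip" is the closure, from 0 (fully open) to 1 (shut), set as the call begins (left out, the last holds). The fingers move at their own pace and stop on an object; "squeeze" is the grip in N (left out, the last holds). Time passes only in rows, so rows that do not move let the fingers close. It gives the time, the measured TCP pose, the force, the opening and the grip force at its end, in the units of the state.
- bot.observe(): the state, without advancing time (a new reading comes with each control period).
- viewer.read_camera(name): name is "scene" or "top" or "wrist"; returns (picture, depth): 480x640x3 uint8, red, green, blue; 480x640 float32, mm along the optical axis (not along the pixel's ray), 0 where there is no reading.
- viewer.calibration(name): a dict with "mtx" (3x3 intrinsics, pixels), "k1" (the pictures are not rectified: a ray, as slopes to the right and down, at radius r is drawn at 1 + k1 r^2 times it, then the intrinsics apply), "camera_from_world" (4x4, takes a point from world to camera coordinates). Camera axes: x right, y up, looking along -z (the intrinsics and any distortion apply to the point x, -y, -z); pixel columns grow to the right and rows downward; lengths in mm; the calibration is good to about 2 mm. A picture is of the moment at which its call begins: read the wrist's pose just before it. calibration takes no time and is no camera call; for the wrist camera it gives the pose at the moment of the call.
- job.hand_in(): hands the job in; it is judged then, once.
The state is a dict: "t": time; "qpos": joint angles; "qvel": joint speeds; "tau": joint torques, N m; "ee_pos": TCP position; "orientation": TCP orientation; "contact_force": force on the tool from outside, world axes, zero at the start; "ft_torque": the same for the moment, N m; "opening": finger opening in mm; "grip_force": force on a finger pad.
Only numpy, scipy, OpenCV 4.12 (cv2) and the standard library are available. Lean on these libraries where they do the work, as an engineer would, in place of code of your own. Each camera call takes 0.05 s, during which the arm holds its last target. There are 200 camera calls.

### The job

The finished finial is stuck by its tenon in the wooden cup chuck of the small lathe: push it loose from behind with the knock-out bar. Take the bar (the steel rod with the short turned wooden handle) from the rack by its shank, start it at least 60 mm, but not yet as far as the finial, into the bore at the handwheel end of the spindle, let go of it there, take it again further back, by the handle, and push steadily until the ferrule is tight against the spindle end; leave the bar there and let go. Feel your way: do not wedge, ram or strike the bar in the lathe, do not drop it, do not touch the finial with the gripper, and leave the other two rods in the rack and the things standing around it where they are.

Things in the scene. Friction and masses are not known exactly. Their poses are not given: they have to be found in the camera images.
- lathe: Small green bench wood lathe, fixed. Origin on the bench straight below the bore mouth; y level, along the spindle axis, out of the handwheel end: the bar goes in along -y. Axis 190 mm above the bench. Handwheel 98 mm across, 12 to 37 mm behind the mouth; headstock 130 mm wide, top 60 mm above the axis, from 45 mm behind the mouth on. May take 40 N from the bar, 15 N from the gripper.
- bore_mouth (a point): Centre of the mouth of the spindle's through bore, in the flat steel spindle end (36 mm across) that stands 12 mm out of the handwheel. Same axes as the lathe. Bore 12 mm in diameter, countersunk to 20 mm over its first 6 mm, straight; the finial's tenon closes it 243 mm in (plus the finial's joint value). Let go half-way in, the bar stays there but its handle sags by about 0.025 rad.
- finial (a joint): How far the pale turned finial (116 mm long, 52 mm across) is pushed out of its seat in the wooden cup chuck at the far end of the spindle, m: 0 fully driven in, 0.029 the end of its travel; starts at 0 to 0.004. It slides along the spindle axis, needs about 15 N all the way and stays where it is pushed. With the bar home it stands at 0.019.
- bar: Knock-out bar, 0.2 kg, lying in one of the rack's three notches, tip to the lathe, axis 60 mm above the bench. Steel shank 10 mm thick, 262 mm long, chamfered tip; then a wooden handle 28 mm thick, 80 mm long, with a brass ferrule in front. Origin on the axis, 150 mm from the tip, near the balance point; y from tip to handle: tip -0.150, ferrule face +0.112, mid handle +0.152, rear end +0.192.
- bar_tip (a point): Centre of the tip of the bar's shank. Same axes as the bar.
- bar_shoulder (a point): Centre of the front face of the ferrule, 262 mm from the tip; this face lies against the spindle end at point bore_mouth when the bar is home. Same axes as the bar.
- rack: Low wooden rack, fixed, 210 x 220 mm, origin under its middle. Two notched boards 18 mm thick at its y = -0.09 and +0.07 hold three rods along its y axis, at x = -0.07, 0 and 0.07. Notches 18 mm wide, floor 55 mm and board tops 67 mm above the bench; between the boards only a 12 mm base lies below the rods. 50 mm or more free on either side of a shank, 10 mm beside a handle.
- auger: Bystander in the rack: boring auger of the same length, dark steel, 10 mm shank, with a wooden cross-handle 90 mm wide. Origin on its axis 150 mm from the tip, y axis from tip to handle. Leave it.
- dowel: Bystander in the rack: plain beech dowel, 10 mm in diameter and 300 mm long, without a handle. Origin at its middle. Leave it.
- wax_tin: Bystander: aluminium tin 72 mm across and 55 mm high. Origin under its middle.
- sanding_block: Bystander: cork block 60 x 110 x 32 mm. Origin under its middle.
- candlestick: Bystander: turned wooden candlestick, 76 mm across its foot, 138 mm high, standing. Origin under its foot.

How it is judged:
By the outcome, as a careful person would: the job done as asked, in the order asked, and still so for the second after the job is handed in, with the robot touching nothing.
It also fails if it takes over 72 s, if anything falls off the work surface, if the arm or the gripper's body presses on something with over 40 N, if the wrist force passes 120 N, or if a joint passes its speed limit or range.

## Working session

There is one attempt and no reset: what is moved stays moved. The work goes in short steps, Python scripts to look and compute and a tool call to move; the robot and the scene stay as the last step left them, time stands still between calls to the robot, and variables do not carry over. Pictures are saved under pics/ and viewed, at most 10 in all, crops included, and the job is handed in when it is done.

Besides the shell and the picture viewer there is one more tool, called after "Call:" as name(argument=value, ...), one argument or row to a line, values as JSON. carry_out: Moves the arm, as the interface text tells. Its arguments: {"type":"object","properties":{"rows":{"type":"array"},"grip":{"type":"number"},"squeeze":{"type":"number"}},"required":["rows"]}

```bash
ls; mkdir -p pics; cat > h.py <<'E'
import numpy as np, cv2
from workcell import bot, viewer, job
from scipy.spatial.transform import Rotation as R
def grab(n):
    c=viewer.calibration(n); im,d=viewer.read_camera(n)
    return im,d,c
def save(n,im): cv2.imwrite('pics/'+n+'.png',cv2.cvtColor(im,cv2.COLOR_RGB2BGR))
def rays(c,uv):
    uv=np.atleast_2d(np.float64(uv)); K=np.array(c['mtx'])
    p=np.c_[(uv[:,0]-K[0,2])/K[0,0],(uv[:,1]-K[1,2])/K[1,1]]; q=p.copy()
    for _ in range(20): q=p/(1+c['k1']*(q**2).sum(1,keepdims=True))
    return np.c_[q[:,0],-q[:,1],-np.ones(len(q))]
def world(c,pc):
    M=np.linalg.inv(np.array(c['camera_from_world'])); return pc@M[:3,:3].T+M[:3,3]
def pts(c,d,uv):
    uv=np.atleast_2d(uv); z=d[uv[:,1].astype(int),uv[:,0].astype(int)]
    return world(c,rays(c,uv)*z[:,None])
def onplane(c,uv,z):
    r=rays(c,uv); M=np.linalg.inv(np.array(c['camera_from_world'])); w=r@M[:3,:3].T; o=M[:3,3]
    return o+w*((z-o[2])/w[:,2])[:,None]
def cloud(c,d):
    v,u=np.mgrid[:480,:640]; return pts(c,d,np.c_[u.ravel(),v.ravel()]).reshape(480,640,3)
def state():
    s=bot.observe(); print({k:np.round(s[k],3) for k in ('t','ee_pos','orientation','contact_force','ft_torque','opening','grip_force','qpos')}); return s
E
python3 - <<'E'
from h import *
s=state()
for n in('scene','top'):
    im,d,c=grab(n); save(n+'0',im); np.savez('/tmp/'+n,im=im,d=d)
    print(n,np.round(c['mtx'],1).tolist(),c['k1'],np.round(np.array(c['camera_from_world']),3).tolist())
E
```

```text
pics
{'t': np.float64(0.0), 'ee_pos': array([ 141.753, -531.168,  204.397]), 'orientation': array([-0.001,  0.992,  0.13 , -0.   ]), 'contact_force': array([ 0.657,  0.061, -0.512]), 'ft_torque': array([-0.001, -0.033, -0.055]), 'opening': np.float64(85.547), 'grip_force': np.float64(0.0), 'qpos': array([-1.31 ,  0.087,  0.175,  1.66 , -0.   ,  1.571])}
scene [[613.4, 0.0, 309.8], [0.0, 613.4, 235.6], [0.0, 0.0, 1.0]] -0.18290274162786538 [[-0.465, 0.885, -0.005, 193.68], [-0.7, -0.364, 0.615, 347.364], [0.542, 0.289, 0.789, -1700.857], [0.0, 0.0, 0.0, 1.0]]
top [[564.2, 0.0, 312.5], [0.0, 564.2, 235.2], [0.0, 0.0, 1.0]] -0.09257237066243917 [[0.015, -1.0, 0.002, 62.323], [0.997, 0.015, 0.069, -559.336], [-0.069, 0.001, 0.998, -1249.358], [0.0, 0.0, 0.0, 1.0]]
```

View pics/scene0.png

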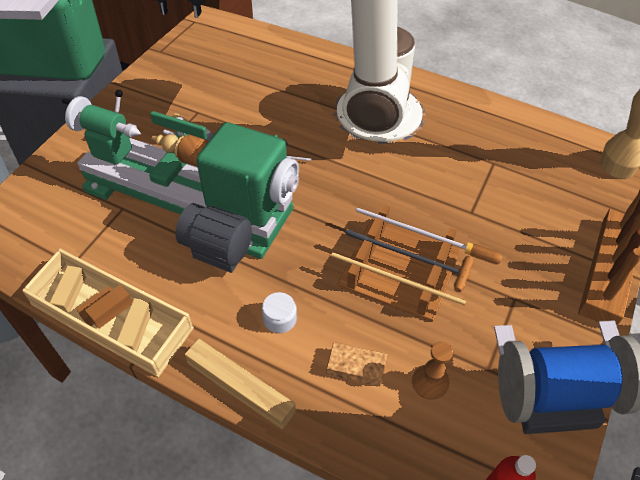

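View pics/top0.png

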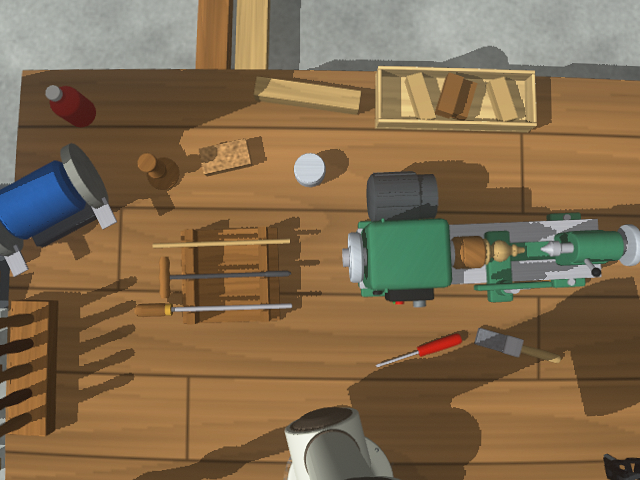

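Scene: lathe handwheel near (287,183), bar shank from (358,211) to ferrule (468,247) with handle to (500,258); dowel and auger lie below. Top: bar tip (292,306), ferrule (172,309), handle to (137,309); handwheel (352,257).

```bash
python3 - <<'E'
from h import *
T=np.load('/tmp/top.npz'); S=np.load('/tmp/scene.npz')
ct=viewer.calibration('top'); cs=viewer.calibration('scene')
for n,Z,c,box in(('top',T,ct,(130,180,292,325)),('scene',S,cs,(350,480,200,265))):
    P=cloud(c,Z['d'])
    print(n,'table z',np.round(np.median(P[340:370,150:250] if n=='top' else P[300:320,330:350],axis=(0,1)),1))
    u0,u1,v0,v1=(130,300,295,320) if n=='top' else (350,505,203,268)
    # shank: grey bright
    im=Z['im'].astype(int); m=np.zeros((480,640),bool)
    sub=im[v0:v1,u0:u1]; g=(np.ptp(sub,axis=2)<35)&(sub.mean(2)>110); m[v0:v1,u0:u1]=g
    vv,uu=np.nonzero(m); q=onplane(c,np.c_[uu,vv],62.)
    l=cv2.fitLine(q[:,:2].astype(np.float32),cv2.DIST_HUBER,0,.01,.01).ravel(); 
    if l[1]<0:l[:2]*=-1
    s=(q[:,:2]-l[2:])@l[:2]; s0,s1=np.percentile(s,[.5,99.5])
    print('shank',l,len(s),'ends',l[2:]+l[:2]*s0,l[2:]+l[:2]*s1, 'depthz',np.round(np.percentile(P[m][:,2],[10,50,90]),1))
    # lathe: all points z>150 ; headstock + handwheel
    p=P.reshape(-1,3); col=Z['im'].reshape(-1,3).astype(int)
    grn=(col[:,1]>col[:,0]+25)&(p[:,2]>235)&(p[:,2]<260)
    g=p[grn]; print('green top',len(g),np.round(np.percentile(g,[1,50,99],axis=0),0).tolist())
    r=cv2.minAreaRect(g[:,:2].astype(np.float32)); print(r)
    # handwheel
    w=(np.ptp(col,axis=1)<40)&(col.mean(1)>90)&(p[:,2]>130)&(p[:,2]<245)&(p[:,1]>-60)&(p[:,1]<60)&(p[:,0]>250)&(p[:,0]<600)
    g=p[w]; print('wheel',len(g),np.round(np.percentile(g,[1,25,50,75,99],axis=0),0).tolist())
im=S['im'][130:240,230:340]; save('c1',cv2.resize(im,(0,0),fx=5,fy=5,interpolation=cv2.INTER_NEAREST))
E
```

```text
top table z [2.850e+02 3.219e+02 1.000e-01]
shank [-4.7694776e-02  9.9886197e-01  3.9632074e+02  2.4128894e+02] 503 ends [402.35262197 114.96446151] [390.34567901 366.42341856] depthz [59.5 64.1 67.2]
green top 5559 [[447.0, -182.0, 238.0], [510.0, -106.0, 250.0], [574.0, -34.0, 255.0]]
((511.19305419921875, -109.19087982177734), (137.43016052246094, 153.68157958984375), 3.381226062774658)
wheel 877 [[457.0, -32.0, 158.0], [486.0, -17.0, 207.0], [504.0, -9.0, 226.0], [521.0, -2.0, 235.0], [551.0, 12.0, 241.0]]
scene table z [628.  182.7   0.8]
shank [-4.7791347e-02  9.9885732e-01  3.9742816e+02  2.4599342e+02] 428 ends [403.70499645 114.80518928] [391.39636217 372.06032509] depthz [61.5 64.9 68.4]
green top 3372 [[453.0, -179.0, 236.0], [524.0, -101.0, 250.0], [579.0, -33.0, 255.0]]
((512.8297729492188, -101.69163513183594), (137.2092742919922, 164.2763214111328), 3.770277738571167)
wheel 947 [[465.0, -22.0, 150.0], [503.0, -10.0, 192.0], [520.0, -5.0, 208.0], [539.0, -0.0, 229.0], [557.0, 12.0, 242.0]]
```

View pics/c1.png

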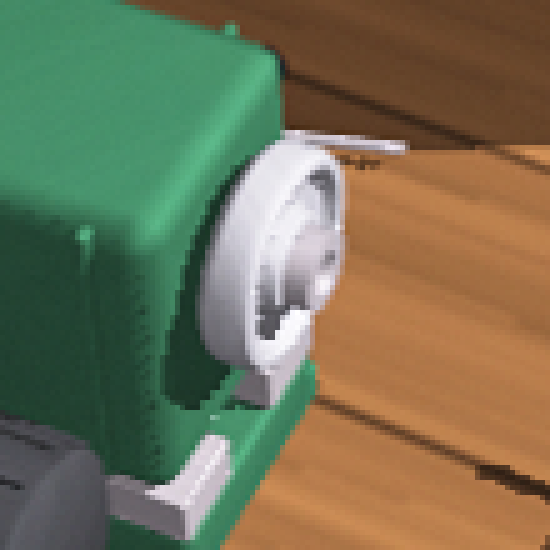

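Crop: spindle end with the dark bore at crop (327,262), i.e. scene pixel (295.4,182.4); wheel tilted slightly toward +y.

```bash
python3 - <<'E'
from h import *
T=np.load('/tmp/top.npz'); S=np.load('/tmp/scene.npz')
ct=viewer.calibration('top'); cs=viewer.calibration('scene')
print('mouth scene plane190',onplane(cs,[[295.4,182.4]],190.))
P=cloud(cs,S['d']); print('scene depth',np.round(P[179:187:2,290:300:2],0)[:, :,:].reshape(-1,3).tolist())
for n,Z,c in(('top',T,ct),('scene',S,cs)):
    p=cloud(c,Z['d']).reshape(-1,3); 
    b=p[(p[:,1]>-60)&(p[:,1]<30)&(p[:,0]>440)&(p[:,0]<590)&(p[:,2]>140)&(p[:,2]<245)]
    # along lathe axis yaw 3.4deg
    a=np.array([-np.sin(.06),np.cos(.06)]); s=b[:,:2]@a
    h,e=np.histogram(s,np.arange(-40,60,3)); print(n,list(zip(e.astype(int),h)))
# headstock edges -> yaw (top cloud, z>235), row-wise x extremes
P=cloud(ct,T['d']); 
for n,Z,c in(('top',T,ct),('scene',S,cs)):
    p=cloud(c,Z['d']).reshape(-1,3); k=Z['im'].reshape(-1,3).astype(int)
    g=p[(k[:,1]>k[:,0]+25)&(p[:,2]>215)&(p[:,2]<260)&(p[:,1]>-200)&(p[:,1]<0)&(p[:,0]<600)]
    E=[]
    for y in range(-165,-45,6):
        q=g[abs(g[:,1]-y)<3]; 
        if len(q)>5:E.append((y,q[:,0].min(),q[:,0].max()))
    E=np.array(E); print(n,np.polyfit(E[:,0],E[:,1],1),np.polyfit(E[:,0],E[:,2],1))
im=T['im'][215:300,320:420]; save('c2',cv2.resize(im,(0,0),fx=6,fy=6,interpolation=cv2.INTER_CUBIC))
E
```

```text
mouth scene plane190 [[499.38348091  10.71094216 190.        ]]
scene depth [[512.0, 6.0, 210.0], [509.0, 8.0, 208.0], [509.0, 13.0, 211.0], [498.0, 12.0, 200.0], [335.0, -76.0, 3.0], [512.0, 5.0, 204.0], [513.0, 10.0, 207.0], [507.0, 12.0, 202.0], [494.0, 9.0, 189.0], [339.0, -74.0, -1.0], [520.0, 10.0, 207.0], [516.0, 12.0, 205.0], [498.0, 6.0, 184.0], [498.0, 11.0, 187.0], [346.0, -70.0, 2.0], [519.0, 9.0, 200.0], [517.0, 13.0, 200.0], [501.0, 8.0, 183.0], [499.0, 12.0, 182.0], [351.0, -67.0, 0.0]]
top [(np.int64(-40), np.int64(79)), (np.int64(-37), np.int64(93)), (np.int64(-34), np.int64(127)), (np.int64(-31), np.int64(58)), (np.int64(-28), np.int64(31)), (np.int64(-25), np.int64(23)), (np.int64(-22), np.int64(30)), (np.int64(-19), np.int64(27)), (np.int64(-16), np.int64(0)), (np.int64(-13), np.int64(0)), (np.int64(-10), np.int64(0)), (np.int64(-7), np.int64(0)), (np.int64(-4), np.int64(0)), (np.int64(-1), np.int64(0)), (np.int64(2), np.int64(0)), (np.int64(5), np.int64(0)), (np.int64(8), np.int64(0)), (np.int64(11), np.int64(0)), (np.int64(14), np.int64(0)), (np.int64(17), np.in
[... 814 characters left out ...]
4(0)), (np.int64(2), np.int64(0)), (np.int64(5), np.int64(0)), (np.int64(8), np.int64(0)), (np.int64(11), np.int64(0)), (np.int64(14), np.int64(0)), (np.int64(17), np.int64(0)), (np.int64(20), np.int64(0)), (np.int64(23), np.int64(0)), (np.int64(26), np.int64(0)), (np.int64(29), np.int64(0)), (np.int64(32), np.int64(0)), (np.int64(35), np.int64(0)), (np.int64(38), np.int64(0)), (np.int64(41), np.int64(0)), (np.int64(44), np.int64(0)), (np.int64(47), np.int64(0)), (np.int64(50), np.int64(0)), (np.int64(53), np.int64(0)), (np.int64(56), np.int64(0))]
top [-1.07758629e-01  4.34826270e+02] [-4.17219780e-02  5.69795626e+02]
scene [-9.49625550e-02  4.40678809e+02] [-5.92717071e-02  5.73711232e+02]
```

View pics/c2.png

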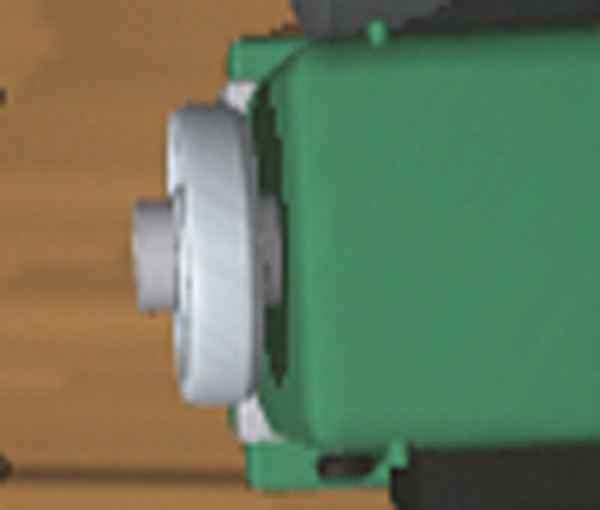

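Crop c2: spindle end face from crop (134,200) to (140,308), i.e. its centre at top pixel (342.8,257.4). To get the axis yaw I'll look at the finial/tailstock, which lie on the same axis.

```bash
python3 - <<'E'
from h import *
T=np.load('/tmp/top.npz'); ct=viewer.calibration('top')
im=T['im'][205:295,445:640]; save('c3',cv2.resize(im,(0,0),fx=4,fy=4,interpolation=cv2.INTER_CUBIC))
print(onplane(ct,[[342.3,248.5],[343.3,266.5],[342.8,257.5]],190.))
c=viewer.calibration('wrist'); s=bot.observe(); q=s['orientation']; r=R.from_quat([q[1],q[2],q[3],q[0]])
M=np.linalg.inv(np.array(c['camera_from_world'])); print('cam in tool',r.inv().apply(M[:3,3]-s['ee_pos']),'\n',r.as_matrix().T@M[:3,:3],c['mtx'][0])
E
```

```text
[[521.47172001  12.72806559 190.        ]
 [486.569233    10.37573498 190.        ]
 [504.00446932  11.55215983 190.        ]]
cam in tool [  74.69003092   -0.38202847 -168.47998271] 
 [[-3.83791387e-04  9.57363598e-01  2.88885435e-01]
 [ 9.99999664e-01  5.76531678e-04 -5.82096439e-04]
 [-7.23829546e-04  2.88885115e-01 -9.57363498e-01]] [382.43778137   0.         316.6325866 ]
```

View pics/c3.png

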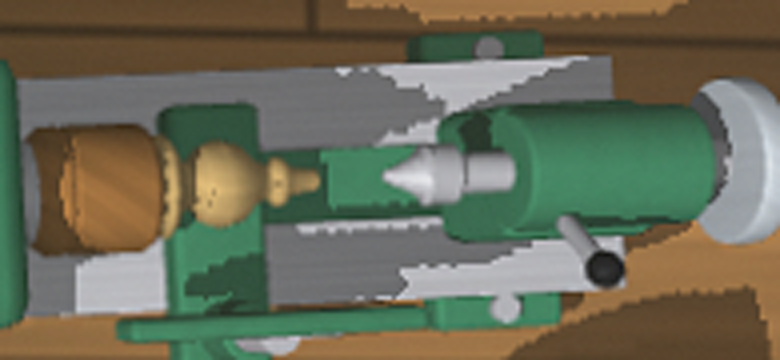

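```bash
cat >> h.py <<'E'
def Rs(s): q=s['orientation']; return R.from_quat([q[1],q[2],q[3],q[0]])
def down(yaw): # tool x along world angle pi/2+yaw, z down
    x=np.array([-np.sin(yaw),np.cos(yaw),0]); z=np.array([0,0,-1.]); return R.from_matrix(np.c_[x,np.cross(z,x),z])
def plan(p,r,p1,r1,n,nd=1):
    """rows from pose (p,r) to (p1,r1) in n equal steps, rounded; returns end pose"""
    w=(r.inv()*r1).as_rotvec(); rows=[]; P,Q=np.array(p,float),r
    for i in range(1,n+1):
        pt=np.array(p)+(np.array(p1)-p)*i/n; rt=r*R.from_rotvec(w*i/n)
        a=np.round(Q.inv().apply(pt-P)/10,nd); b=np.round(np.degrees((Q.inv()*rt).as_rotvec()),1)
        rows.append([a.tolist(),b.tolist()]); P=P+Q.apply(a*10); Q=Q*R.from_rotvec(np.radians(b))
    print(str(rows).replace('-0.0,','0,').replace('-0.0]','0]').replace(' ','').replace('.0,',',').replace('.0]',']')); print('end',np.round(P,1)); return P,Q
E
python3 - <<'E'
from h import *
ct=viewer.calibration('top')
a=np.array([(100,189.5),(225,183),(318,180),(386,176),(490,172),(740,161)]); uv=np.c_[445+(a[:,0]+.5)/4-.5,205+(a[:,1]+.5)/4-.5]
q=onplane(ct,np.r_[[[342.8,257.4]],uv],190.); print(np.round(q,1))
k=np.polyfit(q[:,1],q[:,0],1); print(k,np.round(q[:,0]-np.polyval(k,q[:,1]),1),'x at mouth',np.polyval(k,11))
s=bot.observe(); p=s['ee_pos'];r=Rs(s)
P,Q=plan(p,r,[250,-450,400],r,6)
P,Q=plan(P,Q,[440,60,400],down(.05),12+4)
E
```

```text
[[ 504.2   11.6  190. ]
 [ 518.2 -236.9  190. ]
 [ 522.3 -299.3  190. ]
 [ 524.4 -346.2  190. ]
 [ 526.8 -380.8  190. ]
 [ 529.5 -434.3  190. ]
 [ 536.7 -566.   190. ]]
[-5.64817069e-02  5.04974626e+02] [-0.1 -0.1  0.4 -0.2  0.3 -0.  -0.2] x at mouth 504.3533271911996
[[[2.1,-0.8,-3.3],[0,0,0]],[[2.1,-0.9,-3.2],[0,0,0]],[[2.1,-0.8,-3.3],[0,0,0]],[[2.1,-0.9,-3.2],[0,0,0]],[[2.1,-0.8,-3.3],[0,0,0]],[[2.1,-0.9,-3.2],[0,0,0]]]
end [ 250.4 -449.6  399.5]
[[[2,-2.8,0],[0,0,-4.9]],[[2.2,-2.6,0],[0,0,-4.8]],[[2.4,-2.4,0],[0,0,-4.9]],[[2.6,-2.2,0],[0,0,-4.9]],[[2.7,-1.9,0],[0,0,-4.9]],[[3,-1.7,0],[0,0,-4.8]],[[3,-1.5,0],[0,0,-4.9]],[[3.2,-1.2,0],[0,0,-4.9]],[[3.3,-0.9,0],[0,0,-4.8]],[[3.3,-0.6,0],[0,0,-4.9]],[[3.4,-0.4,0],[0,0,-4.9]],[[3.4,0,0],[0,0,-4.8]],[[3.4,0.2,0],[0,-0.1,-4.9]],[[3.4,0.5,0],[0,0,-4.9]],[[3.3,0.8,0],[0,0,-4.9]],[[3.2,1.1,0],[0,0,-4.8]]]
end [440.4  59.9 399.9]
```

Call:
carry_out(
  rows=[
    [[2.1,-0.8,-3.3],[0,0,0]],
    [[2.1,-0.9,-3.2],[0,0,0]],
    [[2.1,-0.8,-3.3],[0,0,0]],
    [[2.1,-0.9,-3.2],[0,0,0]],
    [[2.1,-0.8,-3.3],[0,0,0]],
    [[2.1,-0.9,-3.2],[0,0,0]],
  ],
  grip=0,
)

```text
t: 0.6
ee_pos: [250.9, -448.6, 401.5]
orientation: [0.0, 0.992, 0.13, -0.0]
contact_force: [1.6, -0.4, 0.6]
opening: 85.4
grip_force: 0.0
```

Call:
carry_out(
  rows=[
    [[2,-2.8,0],[0,0,-4.9]],
    [[2.2,-2.6,0],[0,0,-4.8]],
    [[2.4,-2.4,0],[0,0,-4.9]],
    [[2.6,-2.2,0],[0,0,-4.9]],
    [[2.7,-1.9,0],[0,0,-4.9]],
    [[3,-1.7,0],[0,0,-4.8]],
    [[3,-1.5,0],[0,0,-4.9]],
    [[3.2,-1.2,0],[0,0,-4.9]],
    [[3.3,-0.9,0],[0,0,-4.8]],
    [[3.3,-0.6,0],[0,0,-4.9]],
    [[3.4,-0.4,0],[0,0,-4.9]],
    [[3.4,0,0],[0,0,-4.8]],
  ],
)

```text
t: 1.6
ee_pos: [393.0, -66.1, 400.0]
orientation: [0.0, 0.801, 0.599, -0.0]
contact_force: [0.8, 0.0, 0.5]
opening: 85.7
grip_force: 0.0
```

Call:
carry_out(
  rows=[
    [[3.4,0.2,0],[0,0,-4.9]],
    [[3.4,0.5,0],[0,0,-4.9]],
    [[3.3,0.8,0],[0,0,-4.9]],
    [[3.2,1.1,0],[0,0,-4.8]],
  ],
)

```text
t: 1.93
ee_pos: [440.6, 61.8, 400.0]
orientation: [-0.0, 0.688, 0.726, -0.0]
contact_force: [0.9, -0.7, 0.1]
opening: 85.3
grip_force: 0.0
```

Call:
carry_out(
  rows=[
    [[2.1,1.8,3],[0,0,0]],
    [[2.1,1.8,3],[0,0,0]],
    [[2.1,1.8,3],[0,0,0]],
    [[2.1,1.8,3],[0,0,0]],
    [[0,0,0],[0,0,0]],
    [[0,0,0],[0,0,0]],
  ],
)

```text
t: 2.43
ee_pos: [507.6, 148.1, 277.5]
orientation: [-0.001, 0.689, 0.725, -0.002]
contact_force: [0.0, -0.1, 1.0]
opening: 85.3
grip_force: 0.0
```

```bash
python3 - <<'E'
from h import *
s=state(); im,d,c=grab('wrist'); save('w1',im); np.savez('/tmp/w1',im=im,d=d,M=c['camera_from_world'])
E
```

```text
{'t': np.float64(2.433), 'ee_pos': array([507.61 , 148.059, 277.466]), 'orientation': array([-0.001,  0.689,  0.725, -0.002]), 'contact_force': array([ 0.008, -0.118,  1.002]), 'ft_torque': array([ 0.006, -0.008, -0.   ]), 'opening': np.float64(85.267), 'grip_force': np.float64(0.0), 'qpos': array([ 0.284,  0.082,  0.314,  1.808, -0.   ,  1.803])}
```

View pics/w1.png

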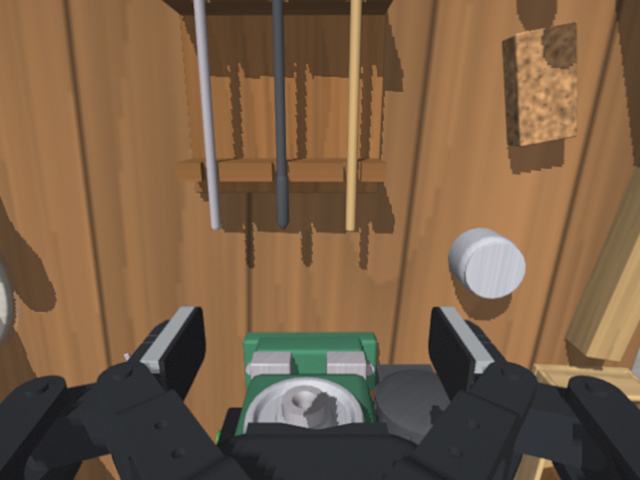

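Wrist view: bar shank from (200,0) to tip (215,228), auger and dowel to its right; the bore mouth at about (303,404) between the fingers, partly shaded.

```bash
python3 - <<'E'
from h import *
Z=np.load('/tmp/w1.npz'); c=dict(viewer.calibration('wrist')); c['camera_from_world']=Z['M']; im=Z['im'].astype(int)
print('mouth',onplane(c,[[303,402],[303,406]],190.))
m=np.zeros((480,640),bool); m[:225,185:230]=(np.ptp(im,axis=2)<40)[:225,185:230]&(im.mean(2)>125)[:225,185:230]
E=[]
for v in range(5,226,5):
    u=np.nonzero(m[v])[0]
    if 4<len(u)<16: E.append((u.mean(),v))
q=onplane(c,E,60.+1); k=np.polyfit(q[:,1],q[:,0],1); print('bar x=',k,len(E),'tip',onplane(c,[[215.5,229]],60.))
for n,f,uv in (('scene','/tmp/scene.npz',[295.4,182.4]),):
    cs=viewer.calibration('scene')
    def ray(c,uv):
        M=np.linalg.inv(np.array(c['camera_from_world'])); w=M[:3,:3]@rays(c,[uv])[0]; return M[:3,3],w/np.linalg.norm(w)
    o1,w1=ray(c,[303,404]);o2,w2=ray(cs,uv);o3,w3=ray(viewer.calibration('top'),[342.8,257.4])
    A=sum(np.eye(3)-np.outer(w,w) for w in(w1,w2)); b=sum((np.eye(3)-np.outer(w,w))@o for o,w in((o1,w1),(o2,w2))); print('2view',np.linalg.solve(A,b))
save('c4',cv2.resize(Z['im'][370:440,230:390],(0,0),fx=5,fy=5,interpolation=cv2.INTER_CUBIC))
r=Rs(bot.observe()); p=bot.observe()['ee_pos']
yb=265-15-.0; 
P,Q=plan(p,r,[395.5,255,200],down(.0478),5)
plan(P,Q,[395.5,255,47],down(.0478),4)
E
```

```text
mouth [[504.28763554   9.20920237 190.        ]
 [504.44361557   5.3256129  190.        ]]
bar x= [-4.84399512e-02  4.07891798e+02] 44 tip [[403.16491624 113.00680919  60.        ]]
2view [504.54287519  13.48073149 196.81320188]
[[[2.3,-2.1,1.6],[0,0,0]],[[2.2,-2.2,1.6],[0,0,0.1]],[[2.3,-2.1,1.6],[-0.1,0,0]],[[2.2,-2.1,1.6],[0,0,0]],[[2.3,-2.2,1.6],[0,0,0]]]
end [395.2 255.  199.7]
[[[0,0,3.8],[0,0,0]],[[0,0,3.8],[0,0,0]],[[0,0,3.9],[0,0,0]],[[0,0,3.8],[0,0,0]]]
end [395.1 254.9  46.7]
```

View pics/c4.png

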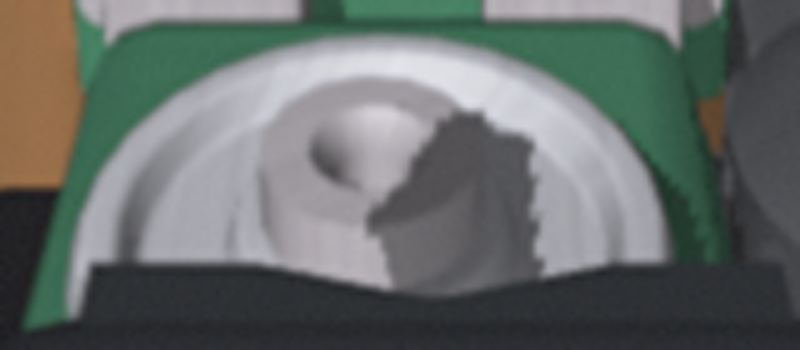

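c4: countersink centre at about crop (370,147), so the mouth is at wrist pixel (304,399.4) → about (504.5, 11.7, 190), agreeing with the top camera.

Call:
carry_out(
  rows=[
    [[2.4,-2.1,1.6],[0,0,0]],
    [[2.4,-2.2,1.6],[0,0,0.2]],
    [[2.4,-2.1,1.6],[0,0,0.2]],
    [[2.4,-2.1,1.6],[0,0,0]],
    [[2.4,-2.2,1.6],[0,0,0]],
    [[0,0,0],[0,0,0]],
    [[0,0,0],[0,0,0]],
  ],
  grip=0.45,
)

```text
t: 3.07
ee_pos: [395.0, 262.5, 201.6]
orientation: [0.0, 0.691, 0.723, 0.001]
contact_force: [-0.0, -0.2, 1.0]
opening: 47.0
grip_force: 0.0
```

```bash
python3 - <<'E'
from h import *
s=state(); plan(s['ee_pos'],Rs(s),[395.2,264,41],down(.0482),6,2)
E
```

```text
{'t': np.float64(3.067), 'ee_pos': array([395.028, 262.538, 201.555]), 'orientation': array([0.   , 0.691, 0.723, 0.001]), 'contact_force': array([-0.01 , -0.16 ,  0.977]), 'ft_torque': array([-0.054, -0.025, -0.027]), 'opening': np.float64(46.991), 'grip_force': np.float64(0.0), 'qpos': array([ 0.587, -0.097, -0.014,  1.652, -0.   ,  2.113])}
[[[0.02,0,2.68],[0,0,0]],[[0.02,0,2.67],[0,0,-0.1]],[[0.03,0,2.68],[0.1,0,0]],[[0.02,0,2.67],[0,0,0]],[[0.02,0.01,2.68],[0,0,-0.1]],[[0.02,0,2.68],[0,0,0]]]
end [395.2 264.   41. ]
```

Call:
carry_out(
  rows=[
    [[0,0,3],[0,0,-0.2]],
    [[0,0,3],[0,0,0]],
    [[0.1,0,3],[0,0,0]],
    [[0,0,3],[0,0,0]],
    [[0,0,2],[0,0,0]],
    [[0,0,1],[0,0,0]],
    [[0,0,1],[0,0,0]],
    [[0,0,0],[0,0,0]],
  ],
)

```text
t: 3.73
ee_pos: [396.3, 262.7, 40.0]
orientation: [0.0, 0.691, 0.723, -0.0]
contact_force: [0.5, 0.0, 0.2]
opening: 46.7
grip_force: 0.0
```

Call:
carry_out(
  rows=[
    [[0,0,0],[0,0,0]],
    [[0,0,0],[0,0,0]],
    [[0,0,0],[0,0,0]],
    [[0,0,0],[0,0,0]],
    [[0,0,0],[0,0,0]],
    [[0,0,0],[0,0,0]],
  ],
  grip=1,
  squeeze=50,
)

```text
t: 4.23
ee_pos: [395.8, 263.5, 40.4]
orientation: [0.0, 0.691, 0.723, 0.0]
contact_force: [0.3, 0.2, 0.3]
opening: -0.1
grip_force: 0.0
```

```bash
python3 - <<'E'
from h import *
s=state(); im,d,c=grab('wrist'); i2,d2,c2=grab('scene')
a=cv2.resize(im,(480,360)); b=cv2.resize(i2[190:330,320:520],(300,210)); o=np.zeros((360,780,3),np.uint8); o[:,:480]=a; o[:210,480:]=b; save('m1',o)
E
```

```text
{'t': np.float64(4.233), 'ee_pos': array([395.85 , 263.515,  40.436]), 'orientation': array([0.   , 0.691, 0.723, 0.   ]), 'contact_force': array([0.345, 0.212, 0.337]), 'ft_torque': array([-0.039, -0.007,  0.041]), 'opening': np.float64(-0.126), 'grip_force': np.float64(0.0), 'qpos': array([ 0.587, -0.091, -0.32 ,  1.342, -0.   ,  2.112])}
```

View pics/m1.png

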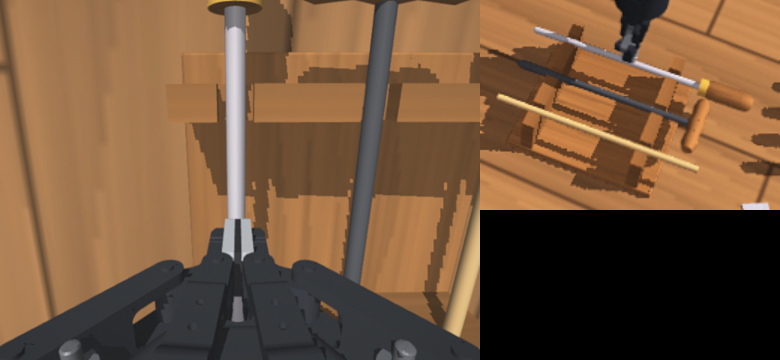

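m1: the fingers are shut at the bar (left panel, bar enters pads at (236,220)), yet opening reads 0; I check heights by depth and a close crop.

```bash
python3 - <<'E'
from h import *
im,d,c=grab('wrist'); P=cloud(c,d); np.set_printoptions(suppress=True)
for v in (30,100,200,260,280,290,300,310,320,330,345,400): print(v,np.round(P[v,300:334:4],0).tolist() if v in(280,300,330,400) else np.round(P[v,314],0))
save('c5',cv2.resize(im[250:430,220:420],(0,0),fx=3,fy=3))
E
```

```text
30 [391. 369.  64.]
100 [392. 346.  65.]
200 [394. 310.  65.]
260 [395. 286.  65.]
280 [[388.0, 255.0, 12.0], [391.0, 276.0, 62.0], [393.0, 277.0, 64.0], [394.0, 277.0, 65.0], [396.0, 277.0, 64.0], [398.0, 277.0, 64.0], [399.0, 277.0, 62.0], [403.0, 256.0, 12.0], [406.0, 256.0, 12.0]]
290 [395. 274.  66.]
300 [[390.0, 274.0, 77.0], [392.0, 275.0, 78.0], [393.0, 274.0, 77.0], [395.0, 274.0, 77.0], [396.0, 275.0, 78.0], [398.0, 275.0, 77.0], [399.0, 275.0, 77.0], [401.0, 275.0, 78.0], [402.0, 275.0, 77.0]]
310 [395. 275.  86.]
320 [395. 275.  94.]
330 [[391.0, 275.0, 100.0], [392.0, 274.0, 99.0], [394.0, 274.0, 99.0], [395.0, 275.0, 100.0], [396.0, 275.0, 99.0], [397.0, 275.0, 100.0], [399.0, 276.0, 101.0], [400.0, 274.0, 99.0], [401.0, 275.0, 100.0]]
345 [396. 272. 104.]
400 [[392.0, 275.0, 132.0], [393.0, 261.0, 116.0], [395.0, 260.0, 114.0], [397.0, 219.0, 65.0], [399.0, 219.0, 64.0], [400.0, 219.0, 64.0], [399.0, 259.0, 113.0], [400.0, 260.0, 115.0], [400.0, 274.0, 131.0]]
```

View pics/c5.png

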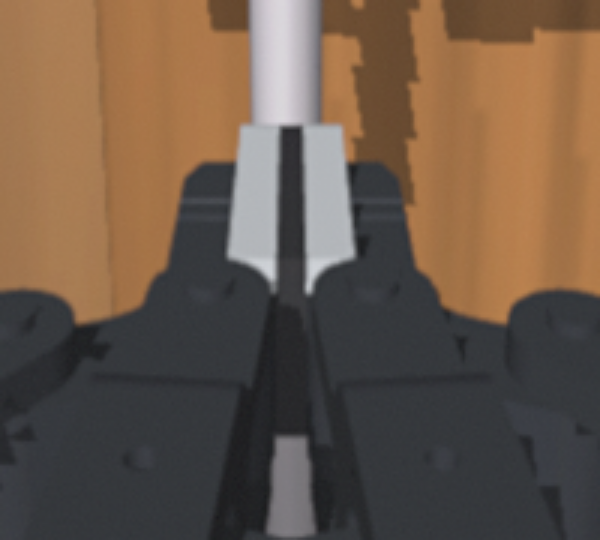

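```bash
python3 - <<'E'
from h import *
np.set_printoptions(suppress=True)
Z=np.load('/tmp/w1.npz'); M=Z['M']; c=dict(viewer.calibration('wrist')); 
# fixed camera-in-tool
s=bot.observe(); r=Rs(s); T=np.linalg.inv(np.array(c['camera_from_world'])); A=r.as_matrix().T@T[:3,:3]; t=r.inv().apply(T[:3,3]-s['ee_pos'])
for n,d in(('w1',Z['d']),('now',viewer.read_camera('wrist')[1])):
    v,u=np.mgrid[:480,:640]; uv=np.c_[u.ravel(),v.ravel()]
    q=(rays(c,uv)*d.ravel()[:,None])@A.T+t; q=q.reshape(480,640,3)
    if n=='w1':
        m=(q[...,2]<40)&(q[...,2]>-120)&(abs(q[...,1])<60)&(d>0)&(v<400); print('max z',np.percentile(q[m][:,2],[50,95,99,100]))
        for a in((190,308),(200,310),(203,330),(180,340),(160,372),(440,310),(432,330)): print(a,q[a[1],a[0]].round(0))
    else:
        for a in((306,293),(306,300),(306,320),(306,335),(330,293),(330,291),(285,306),(350,306)): print(a,q[a[1],a[0]].round(0))
E
```

```text
max z [-71.15567774 -45.25282844 -40.88479311 -38.34998396]
(190, 308) [ 12. -44. -45.]
(200, 310) [  9. -42. -41.]
(203, 330) [ -0. -42. -40.]
(180, 340) [ 10. -41. -64.]
(160, 372) [  7. -43. -76.]
(440, 310) [ 11.  45. -46.]
(432, 330) [  1.  44. -42.]
(306, 293) [ 11.  -3. -31.]
(306, 300) [ 11.  -3. -37.]
(306, 320) [ 11.  -2. -52.]
(306, 335) [ 11.  -2. -62.]
(330, 293) [ 11.   6. -31.]
(330, 291) [-14.   9.  28.]
(285, 306) [  7. -11. -34.]
(350, 306) [-24.  20.  29.]
```

Fingertips actually end about 27 mm short of the reported TCP (shut fingers at tool z ≈ −28), so I go 27 mm deeper, feeling the way.

Call:
carry_out(
  rows=[
    [[0,0,-1.5],[0,0,0]],
    [[0,0,-1.5],[0,0,0]],
    [[0,0,0],[0,0,0]],
  ],
)

```text
t: 4.68
ee_pos: [396.7, 264.0, 72.6]
orientation: [0.0, 0.691, 0.723, 0.002]
contact_force: [-0.3, 1.5, 0.3]
opening: 0.0
grip_force: 0.0
```

Call:
carry_out(
  rows=[
    [[0,0,0],[0,0,0]],
    [[0,0,0],[0,0,0]],
    [[0,0,0],[0,0,0]],
    [[0,0,0],[0,0,0]],
    [[0,0,1.5],[0,0,-0.2]],
    [[0,0,1.5],[0,0,0]],
    [[0,0,1],[0,0,0]],
    [[0,0,1],[0,0,0]],
    [[0,0,0.7],[0,0,0]],
    [[0,0,0],[0,0,0]],
    [[0,0,0],[0,0,0]],
  ],
  grip=0.45,
)

```text
t: 5.6
ee_pos: [395.6, 263.3, 13.0]
orientation: [-0.0, 0.689, 0.724, -0.0]
contact_force: [-0.7, 0.7, 0.5]
opening: 47.1
grip_force: 0.0
```

Call:
carry_out(
  rows=[
    [[0,0,0],[0,0,0]],
    [[0,0,0],[0,0,0]],
    [[0,0,0],[0,0,0]],
    [[0,0,0],[0,0,0]],
    [[0,0,0],[0,0,0]],
    [[0,0,0],[0,0,0]],
  ],
  grip=1,
  squeeze=50,
)

```text
t: 6.1
ee_pos: [396.1, 263.6, 13.7]
orientation: [0.0, 0.689, 0.724, 0.001]
contact_force: [0.2, -0.3, 5.4]
opening: 8.4
grip_force: 48.7
```

Call:
carry_out(
  rows=[
    [[0,0,-0.5],[0,0,0]],
    [[0,0,-1],[0,0,0]],
    [[0,0,-1.5],[0,0,0]],
    [[0,0,-2],[0,0,0]],
    [[0,0,-2],[0,0,0]],
    [[0,0,-2],[0,0,0]],
    [[0,0,-2],[0,0,0]],
    [[0,0,-1.5],[0,0,0]],
    [[0,0,-0.5],[0,0,0]],
    [[0,0,0],[0,0,0]],
    [[0,0,0],[0,0,0]],
  ],
)

```text
t: 7.02
ee_pos: [395.6, 263.3, 142.6]
orientation: [-0.0, 0.689, 0.724, -0.0]
contact_force: [0.2, -1.4, -1.9]
opening: 8.0
grip_force: 48.7
```

```bash
python3 - <<'E'
from h import *
s=state(); plan(s['ee_pos'],Rs(s),[494.3,191.4,143],down(.0564),7)
E
```

```text
{'t': np.float64(7.017), 'ee_pos': array([395.562, 263.25 , 142.571]), 'orientation': array([-0.   ,  0.689,  0.724, -0.   ]), 'contact_force': array([ 0.162, -1.361, -1.862]), 'ft_torque': array([-0.049,  0.052,  0.013]), 'opening': np.float64(7.966), 'grip_force': np.float64(48.725), 'qpos': array([ 0.587, -0.105, -0.136,  1.541,  0.   ,  2.108])}
[[[-1.1,1.4,0],[0,0,-0.1]],[[-1.1,1.3,0],[0,0,0]],[[-1.1,1.4,0],[0,0,-0.1]],[[-1.1,1.3,0],[0,0,0]],[[-1.1,1.4,0],[0,0,-0.1]],[[-1.1,1.3,0],[0,0,0]],[[-1.1,1.4,0],[0,0,-0.1]]]
end [494.5 191.4 142.5]
```

Call:
carry_out(
  rows=[
    [[-0.6,0.7,0],[0,0,0]],
    [[-1.1,1.4,0],[0,0,-0.1]],
    [[-1.1,1.4,0],[0,0,-0.1]],
    [[-1.2,1.4,0],[0,0,0]],
    [[-1.2,1.4,0],[0,0,-0.1]],
    [[-1.1,1.3,0],[0,0,0]],
    [[-0.9,1.1,0],[0,0,0]],
    [[-0.5,0.7,0],[0,0,-0.1]],
    [[0,0,0],[0,0,0]],
    [[0,0,0],[0,0,0]],
    [[0,0,0],[0,0,0]],
  ],
)

```text
t: 7.93
ee_pos: [493.2, 191.7, 142.9]
orientation: [-0.0, 0.687, 0.727, -0.0]
contact_force: [0.7, 1.1, -2.5]
opening: 8.1
grip_force: 48.8
```

```bash
cat > meas.py <<'E'
from h import *
s=state(); I={}
for n in('top','scene'):
    im,d,c=grab(n); I[n]=im; np.savez('/tmp/m_'+n,im=im,d=d); p=cloud(c,d); k=im.astype(int)
    # bar surface points from depth, between mouth and handle, near the axis line
    ax=504.5-.0565*(p[...,1]-11.7)
    m=(abs(p[...,0]-ax)<14)&(p[...,1]>16)&(p[...,1]<290)&(p[...,2]>165)&(p[...,2]<212)&(np.ptp(k,axis=2)<45)&(k.mean(2)>100)
    v,u=np.nonzero(m); q=p[m]
    print(n,len(q),'y range',np.percentile(q[:,1],[0,1,99,100]).round(1))
    Q=onplane(c,np.c_[u,v],192.); f=np.polyfit(Q[:,1],Q[:,0],1); print(' plane fit x=',f,'x@mouth',np.polyval(f,11.7),'x@180',np.polyval(f,180), 'ends',np.percentile(Q[:,1],[.3,99.7]))
    b=[np.r_[y,np.percentile(q[abs(q[:,1]-y)<8][:,2],[50,90])] for y in range(30,290,20) if (abs(q[:,1]-y)<8).sum()>8]; print(' top z',np.round(b,1).tolist())
E
python3 meas.py
python3 - <<'E'
from h import *
t=np.load('/tmp/m_top.npz')['im'][215:305,200:400]; s=np.load('/tmp/m_scene.npz')['im'][120:270,260:430]
o=np.zeros((570,800,3),np.uint8); o[:270,:600]=cv2.resize(t,(600,270)); a=cv2.resize(s,(340,300)); o[270:,:340]=a; save('m2',o)
E
```

```text
{'t': np.float64(7.933), 'ee_pos': array([493.176, 191.689, 142.912]), 'orientation': array([-0.   ,  0.687,  0.727, -0.   ]), 'contact_force': array([ 0.718,  1.142, -2.501]), 'ft_torque': array([-0.053,  0.022,  0.046]), 'opening': np.float64(8.13), 'grip_force': np.float64(48.791), 'qpos': array([ 0.371,  0.023, -0.011,  1.537,  0.   ,  1.885])}
top 193 y range [ 42.3  42.4 158.3 158.5]
 plane fit x= [-5.04387664e-02  5.03573821e+02] x@mouth 502.9836878128519 x@180 494.49484342991053 ends [ 42.25227411 158.41107583]
 top z [[50.0, 193.6, 196.1], [70.0, 193.1, 195.6], [90.0, 195.0, 197.3], [110.0, 193.8, 196.4], [130.0, 194.4, 196.0], [150.0, 193.9, 196.5]]
scene 506 y range [ 41.9  44.9 288.  289.9]
 plane fit x= [-5.50227713e-02  5.06815247e+02] x@mouth 506.1714804380344 x@180 496.91114802919935 ends [ 42.00671587 289.33096462]
 top z [[50.0, 193.9, 197.0], [70.0, 194.6, 197.9], [90.0, 194.5, 197.2], [110.0, 193.7, 197.2], [130.0, 194.5, 197.6], [150.0, 194.0, 196.0], [210.0, 194.1, 197.6], [230.0, 193.7, 197.0], [250.0, 193.3, 196.4], [270.0, 192.8, 196.3]]
```

View pics/m2.png

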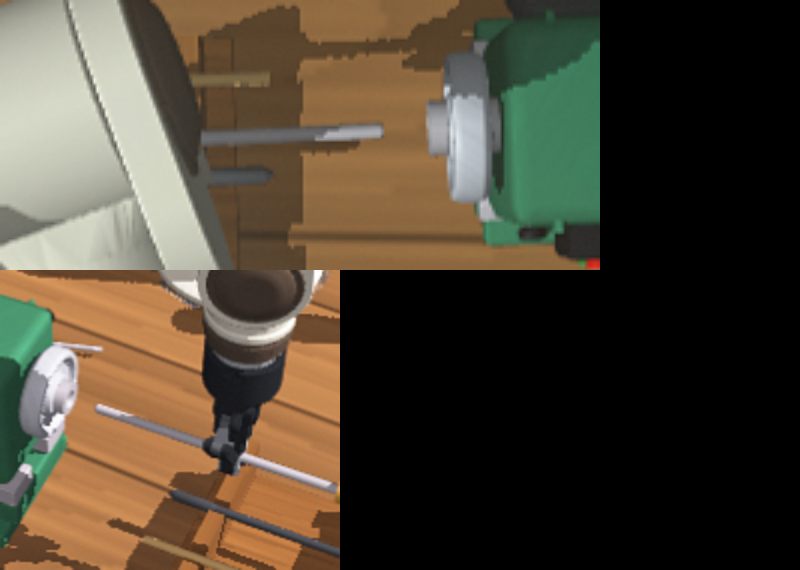

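m2: bar held level, its tip at top-inset (382,131) pointing at the spindle end (430,127), about 30 mm short; needs +1.2 mm in x.

Call:
carry_out(
  rows=[
    [[-0.5,0.1,0],[0,0,0]],
    [[-0.8,0,0],[0,0,0]],
    [[-0.8,0,0],[0,0,0]],
    [[-0.5,0,0],[0,0,0]],
    [[-0.3,0,0],[0,0,0]],
    [[-0.2,0,0],[0,0,0]],
    [[-0.2,0,0],[0,0,0]],
    [[0,0,0],[0,0,0]],
  ],
)

```text
t: 8.7
ee_pos: [496.5, 158.2, 143.1]
orientation: [0.0, 0.687, 0.727, 0.0]
contact_force: [-0.6, -0.4, -2.3]
opening: 8.2
grip_force: 48.8
```

Call:
carry_out(
  rows=[
    [[-0.2,0,0],[0,0,0]],
    [[-0.2,0,0],[0,0,0]],
    [[-0.2,0,0],[0,0,0]],
    [[0,0,0],[0,0,0]],
  ],
)

```text
t: 9.03
ee_pos: [496.8, 152.3, 143.1]
orientation: [0.0, 0.687, 0.727, -0.0]
contact_force: [0.0, 0.5, -0.8]
opening: 8.4
grip_force: 48.8
```

Call:
carry_out(
  rows=[
    [[-0.2,0,0],[0,0,0]],
    [[-0.2,0,0],[0,0,0]],
    [[-0.2,0,0],[0,0,0]],
    [[-0.2,0,0],[0,0,0]],
    [[-0.2,0,0],[0,0,0]],
    [[0,0,0],[0,0,0]],
  ],
)

```text
t: 9.53
ee_pos: [497.4, 142.1, 143.1]
orientation: [0.0, 0.687, 0.727, -0.0]
contact_force: [0.1, -0.1, -2.1]
opening: 8.3
grip_force: 48.8
```

Call:
carry_out(
  rows=[
    [[-0.2,0,0],[0,0,0]],
    [[-0.3,0,0],[0,0,0]],
    [[-0.3,0,0],[0,0,0]],
    [[-0.2,0,0],[0,0,0]],
    [[0,0,0],[0,0,0]],
  ],
)

```text
t: 9.95
ee_pos: [498.0, 132.1, 143.1]
orientation: [0.0, 0.687, 0.727, -0.0]
contact_force: [0.2, 0.2, -2.4]
opening: 8.4
grip_force: 48.8
```

Call:
carry_out(
  rows=[
    [[-0.3,0,0],[0,0,0]],
    [[-0.4,0,0],[0,0,0]],
    [[-0.4,0,0],[0,0,0]],
    [[-0.4,0,0],[0,0,0]],
    [[-0.4,0,0],[0,0,0]],
    [[-0.1,0,0],[0,0,0]],
    [[0,0,0],[0,0,0]],
  ],
)

```text
t: 10.53
ee_pos: [499.2, 112.1, 143.2]
orientation: [0.0, 0.687, 0.727, 0.0]
contact_force: [-1.0, 0.2, -3.4]
opening: 8.2
grip_force: 48.8
```

Call:
carry_out(
  rows=[
    [[-0.3,0,0],[0,0,0]],
    [[-0.4,0,0],[0,0,0]],
    [[-0.4,0,0],[0,0,0]],
    [[-0.4,0,0],[0,0,0]],
    [[-0.4,0,0],[0,0,0]],
    [[-0.1,0,0],[0,0,0]],
    [[0,0,0],[0,0,0]],
  ],
)

```text
t: 11.12
ee_pos: [500.3, 92.2, 143.1]
orientation: [0.0, 0.687, 0.727, 0.0]
contact_force: [0.6, 0.5, -1.6]
opening: 8.4
grip_force: 48.8
```

Call:
carry_out(
  rows=[
    [[-0.3,0,0],[0,0,0]],
    [[-0.4,0,0],[0,0,0]],
    [[-0.4,0,0],[0,0,0]],
    [[-0.4,0,0],[0,0,0]],
    [[-0.4,0,0],[0,0,0]],
    [[-0.1,0,0],[0,0,0]],
    [[0,0,0],[0,0,0]],
    [[0,0,0],[0,0,0]],
    [[0,0,0],[0,0,0]],
  ],
)

```text
t: 11.87
ee_pos: [501.4, 72.6, 143.1]
orientation: [0.0, 0.687, 0.727, -0.0]
contact_force: [-0.5, 0.1, -1.7]
opening: 8.1
grip_force: 48.8
```

Call:
carry_out(
  rows=[
    [[0,0,0],[0,0,0]],
    [[0,0,0],[0,0,0]],
    [[0,0,0],[0,0,0]],
    [[0,0,0],[0,0,0]],
    [[0,0,0],[0,0,0]],
    [[0,0,0],[0,0,0]],
  ],
  grip=0.3,
)

```text
t: 12.37
ee_pos: [501.4, 72.7, 143.2]
orientation: [0.0, 0.687, 0.727, 0.0]
contact_force: [-0.2, -0.0, -0.1]
opening: 59.9
grip_force: 0.0
```

Call:
carry_out(
  rows=[
    [[0,0,-1],[0,0,0]],
    [[0,0,-2],[0,0,0]],
    [[0,0,-3],[0,0,0]],
    [[0,0,-3],[0,0,0]],
    [[2,0,-1],[0,0,0]],
    [[3.4,0,0],[0,0,0]],
    [[3.4,0,0],[0,0,0]],
    [[3.4,0,0],[0,0,0]],
    [[2.2,0,0],[0,0,0]],
    [[1,0,0],[0,0,0]],
    [[0,0,0],[0,0,0]],
    [[0,0,0],[0,0,0]],
  ],
)

```text
t: 13.37
ee_pos: [492.6, 226.2, 243.4]
orientation: [0.0, 0.686, 0.727, -0.0]
contact_force: [-0.3, -0.4, -0.1]
opening: 59.8
grip_force: 0.0
```

```bash
python3 - <<'E'
from h import *
s=state(); im,d,c=grab('wrist'); p=cloud(c,d); k=im.astype(int)
a=cv2.resize(im,(480,360)); i2,d2,c2=grab('scene'); b=cv2.resize(i2[120:270,250:450],(300,225)); o=np.zeros((360,780,3),np.uint8); o[:,:480]=a; o[:225,480:]=b; save('m3',o)
for n,(p,k) in {'w':(p,k),'s':(cloud(c2,d2),i2.astype(int))}.items():
    ax=504.5-.0565*(p[...,1]-11.7); m=(abs(p[...,0]-ax)<25)&(p[...,1]>20)&(p[...,1]<300)&(p[...,2]>150)&(p[...,2]<212)
    if n=='w': m[330:]=False
    q=p[m]
    for y in range(30,290,10):
        g=q[abs(q[:,1]-y)<4]
        if len(g)>5: print(n,y,np.round([*np.percentile(g[:,0],[2,50,98]),np.percentile(g[:,2],95)],1),len(g))
E
```

```text
{'t': np.float64(13.367), 'ee_pos': array([492.646, 226.235, 243.406]), 'orientation': array([ 0.   ,  0.686,  0.727, -0.   ]), 'contact_force': array([-0.334, -0.354, -0.085]), 'ft_torque': array([-0.017,  0.003,  0.013]), 'opening': np.float64(59.824), 'grip_force': np.float64(0.0), 'qpos': array([ 0.431,  0.086,  0.25 ,  1.735, -0.   ,  1.944])}
w 170 [491.  495.  500.4 188.4] 52
w 180 [490.7 495.4 500.  188.8] 89
w 190 [482.5 494.8 506.8 196.2] 457
w 200 [481.3 494.3 506.8 196.4] 445
w 210 [480.  493.4 507.  196.9] 537
w 220 [479.3 493.1 506.6 196.4] 571
w 230 [479.  492.6 505.8 195.8] 573
w 240 [478.4 492.  505.3 195.7] 592
w 250 [478.  491.6 504.8 195.3] 619
w 260 [479.4 490.7 503.  194. ] 623
s 30 [502.  507.6 509.9 197.7] 16
s 40 [499.7 506.6 510.6 195.4] 18
s 50 [499.3 505.8 509.6 195.1] 18
s 60 [499.4 505.7 508.4 193.8] 17
s 70 [498.5 504.6 508.5 194.8] 20
s 80 [498.  503.4 506.9 193.7] 17
s 90 [500.2 504.2 507.7 195.3] 18
s 100 [497.8 502.8 507.9 193.8] 18
s 110 [498.6 501.3 505.1 193.2] 20
s 120 [497.1 502.3 505.1 193.5] 19
s 130 [494.8 502.2 505.3 194.1] 22
s 140 [495.4 501.5 504.3 192.9] 19
s 150 [494.6 500.  504.5 191.6] 19
s 160 [492.  499.8 504.6 191.2] 18
s 170 [495.  499.7 503.2 193.3] 19
s 180 [494.2 498.7 500.8 192.4] 17
s 190 [487.7 503.8 508.7 199.3] 50
s 200 [485.8 503.2 509.8 199.2] 52
s 210 [487.8 502.9 509.9 199.6] 54
s 220 [487.1 502.1 509.1 198.7] 55
s 230 [482.7 501.4 509.  198.5] 55
s 240 [486.8 500.5 507.6 198.1] 56
s 250 [487.  500.3 507.  198.7] 58
s 260 [485.3 498.6 504.8 195.9] 54
```

View pics/m3.png

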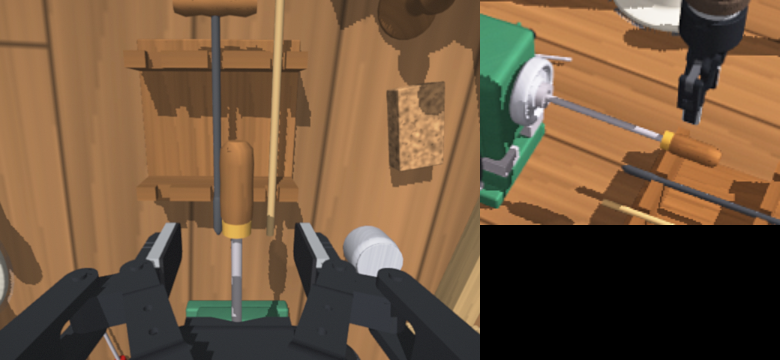

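m3: bar stays in the bore, handle sagging slightly, centred between the open fingers (handle from (237,140) to ferrule (236,232)); grasp point over mid-handle.

Call:
carry_out(
  rows=[
    [[0,0,2],[0,0,0]],
    [[0,0,3],[0,0,0]],
    [[0,0,2.5],[0,0,0]],
    [[0,0,1.5],[0,0,0]],
    [[0,0,1],[0,0,0]],
    [[0,0,0.6],[0,0,0]],
    [[0,0,0],[0,0,0]],
    [[0,0,0],[0,0,0]],
  ],
)

```text
t: 14.13
ee_pos: [493.0, 226.1, 138.0]
orientation: [0.0, 0.687, 0.727, 0.0]
contact_force: [0.7, 0.1, -0.1]
opening: 59.9
grip_force: 0.0
```

Call:
carry_out(
  rows=[
    [[0,0,0],[0,0,0]],
    [[0,0,0],[0,0,0]],
    [[0,0,0],[0,0,0]],
    [[0,0,0],[0,0,0]],
    [[0,0,0],[0,0,0]],
    [[0,0,0],[0,0,0]],
  ],
  grip=1,
  squeeze=80,
)

```text
t: 14.63
ee_pos: [492.8, 226.5, 137.4]
orientation: [0.0, 0.687, 0.727, 0.0]
contact_force: [-0.1, -0.3, 2.4]
opening: 25.7
grip_force: 78.5
```

Now raise and level the handle in small steps while watching force.

Call:
carry_out(
  rows=[
    [[0,0,-0.1],[0,0.2,0]],
    [[0,0,-0.1],[0,0.3,0]],
    [[0,0,-0.1],[0,0.2,0]],
    [[0,0,0],[0,0,0]],
    [[0,0,0],[0,0,0]],
  ],
)

```text
t: 15.05
ee_pos: [492.7, 226.3, 140.1]
orientation: [-0.004, 0.687, 0.727, 0.004]
contact_force: [0.9, 0.8, -0.9]
opening: 25.8
grip_force: 78.5
```

Call:
carry_out(
  rows=[
    [[0.1,0,-0.1],[0,0.2,0]],
    [[0,0,-0.1],[0,0.3,0]],
    [[0,0,-0.1],[0,0.2,0]],
    [[0,0,0],[0,0,0]],
    [[0,0,0],[0,0,0]],
  ],
)

```text
t: 15.47
ee_pos: [492.6, 227.3, 143.2]
orientation: [-0.009, 0.687, 0.727, 0.008]
contact_force: [-0.4, 1.5, -0.9]
opening: 26.0
grip_force: 78.5
```

```bash
python3 - <<'E'
from h import *
s=state(); i2,d2,c2=grab('scene'); p=cloud(c2,d2); k=i2.astype(int)
ax=504.5-.0565*(p[...,1]-11.7); m=(abs(p[...,0]-ax)<12)&(p[...,1]>22)&(p[...,1]<183)&(p[...,2]>170)&(p[...,2]<205); q=p[m]
print(len(q),'slope',np.polyfit(q[:,1],q[:,2],1),np.polyfit(q[:,1],q[:,0],1))
E
```

```text
{'t': np.float64(15.467), 'ee_pos': array([492.616, 227.308, 143.177]), 'orientation': array([-0.009,  0.687,  0.727,  0.008]), 'contact_force': array([-0.376,  1.493, -0.869]), 'ft_torque': array([ 0.098,  0.077, -0.078]), 'opening': np.float64(26.012), 'grip_force': np.float64(78.527), 'qpos': array([0.419, 0.045, 0.012, 1.529, 0.023, 1.934])}
366 slope [-8.98899688e-03  1.93055212e+02] [-5.02306663e-02  5.08426000e+02]
```

Call:
carry_out(
  rows=[
    [[-0.2,0,0],[0,0,0]],
    [[-0.3,0,0],[0,0,0]],
    [[-0.4,0,0],[0,0,0]],
    [[-0.4,0,-0.1],[0,0,0]],
    [[-0.4,0,0],[0,0,0]],
    [[-0.3,0,0],[0,0,0]],
    [[0,0,0],[0,0,0]],
  ],
)

```text
t: 16.1
ee_pos: [493.9, 206.5, 143.7]
orientation: [-0.009, 0.687, 0.727, 0.008]
contact_force: [-0.5, -0.7, -0.6]
opening: 25.7
grip_force: 78.5
```

Call:
carry_out(
  rows=[
    [[-0.2,0,0],[0,0,0]],
    [[-0.3,0,0],[0,0,0]],
    [[-0.4,0,0],[0,0,0]],
    [[-0.4,0,0],[0,0,0]],
    [[-0.4,0,0],[0,0,0]],
    [[-0.3,0,0],[0,0,0]],
    [[0,0,0],[0,0,0]],
  ],
)

```text
t: 16.68
ee_pos: [494.9, 186.6, 143.2]
orientation: [-0.009, 0.687, 0.727, 0.008]
contact_force: [0.5, -1.2, 0.4]
opening: 26.0
grip_force: 78.6
```

Call:
carry_out(
  rows=[
    [[-0.2,0,0],[0,0,0]],
    [[-0.3,0,0],[0,0,0]],
    [[-0.4,0,-0.1],[0,0,0]],
    [[-0.4,0,0],[0,0,0]],
    [[-0.4,0,0],[0,0,0]],
    [[-0.3,0,0],[0,0,0]],
    [[0,0,0],[0,0,0]],
  ],
)

```text
t: 17.27
ee_pos: [496.1, 166.6, 143.7]
orientation: [-0.009, 0.687, 0.727, 0.008]
contact_force: [0.3, -1.6, -0.7]
opening: 25.9
grip_force: 78.6
```

Call:
carry_out(
  rows=[
    [[-0.2,0,0],[0,0,0]],
    [[-0.3,0,0],[0,0,0]],
    [[-0.4,0,0],[0,0,0]],
    [[-0.4,0,0],[0,0,0]],
    [[-0.4,0,0],[0,0,0]],
    [[-0.3,0,0],[0,0,0]],
    [[0,0,0],[0,0,0]],
  ],
)

```text
t: 17.85
ee_pos: [497.2, 146.8, 143.3]
orientation: [-0.009, 0.687, 0.727, 0.008]
contact_force: [0.0, -0.0, 1.7]
opening: 25.7
grip_force: 78.7
```

```bash
python3 -c "
from h import *
state()"
```

```text
{'t': np.float64(17.85), 'ee_pos': array([497.222, 146.773, 143.333]), 'orientation': array([-0.009,  0.687,  0.727,  0.008]), 'contact_force': array([ 0.027, -0.004,  1.699]), 'ft_torque': array([-0.169,  0.067,  0.128]), 'opening': np.float64(25.692), 'grip_force': np.float64(78.667), 'qpos': array([ 0.273, -0.009, -0.043,  1.532,  0.024,  1.788])}
```

Call:
carry_out(
  rows=[
    [[-0.2,0,-0.05],[0,0,0]],
    [[-0.3,0,0],[0,0,0]],
    [[-0.4,0,-0.05],[0,0,0]],
    [[-0.4,0,0],[0,0,0]],
    [[-0.4,0,0],[0,0,0]],
    [[-0.3,0,0],[0,0,0]],
    [[0,0,0],[0,0,0]],
  ],
)

```text
t: 18.43
ee_pos: [498.3, 126.8, 143.8]
orientation: [-0.009, 0.687, 0.727, 0.008]
contact_force: [-1.2, 0.3, 2.0]
opening: 26.1
grip_force: 78.7
```

Call:
carry_out(
  rows=[
    [[-0.2,0,-0.05],[0,0,0]],
    [[-0.3,0,0],[0,0,0]],
    [[-0.4,0,0],[0,0,0]],
    [[-0.4,0,0],[0,0,0]],
    [[-0.4,0,0],[0,0,0]],
    [[-0.3,0,0],[0,0,0]],
    [[0,0,0],[0,0,0]],
  ],
)

```text
t: 19.02
ee_pos: [499.4, 107.5, 144.2]
orientation: [-0.009, 0.687, 0.727, 0.009]
contact_force: [-3.2, 4.9, 4.5]
opening: 26.0
grip_force: 78.9
```

Call:
carry_out(
  rows=[
    [[0,-0.05,-0.06],[0,0,0]],
    [[0,0,0],[0,0,0]],
    [[0,0,0],[0,0,0]],
  ],
)

```text
t: 19.27
ee_pos: [499.1, 107.1, 144.3]
orientation: [-0.009, 0.687, 0.727, 0.008]
contact_force: [-0.8, 1.5, 1.6]
opening: 25.8
grip_force: 78.7
```

```bash
python3 -c "
from h import *
state()"
```

```text
{'t': np.float64(19.267), 'ee_pos': array([499.073, 107.135, 144.282]), 'orientation': array([-0.009,  0.687,  0.727,  0.008]), 'contact_force': array([-0.769,  1.517,  1.628]), 'ft_torque': array([ 0.188, -0.099,  0.078]), 'opening': np.float64(25.757), 'grip_force': np.float64(78.686), 'qpos': array([ 0.197, -0.026, -0.058,  1.536,  0.024,  1.711])}
```

Call:
carry_out(
  rows=[
    [[-0.2,0,-0.03],[0,0,0]],
    [[-0.3,0,0],[0,0,0]],
    [[-0.3,0,0],[0,0,0]],
    [[-0.2,0,-0.03],[0,0,0]],
    [[0,0,0],[0,0,0]],
    [[0,0,0],[0,0,0]],
  ],
)

```text
t: 19.77
ee_pos: [499.5, 96.8, 144.6]
orientation: [-0.009, 0.687, 0.727, 0.008]
contact_force: [0.9, -1.5, 2.4]
opening: 25.9
grip_force: 78.7
```

Call:
carry_out(
  rows=[
    [[-0.2,0,-0.03],[0,0,0]],
    [[-0.3,0,0],[0,0,0]],
    [[-0.3,0,0],[0,0,0]],
    [[-0.2,0,-0.03],[0,0,0]],
    [[0,0,0],[0,0,0]],
    [[0,0,0],[0,0,0]],
  ],
)

```text
t: 20.27
ee_pos: [500.1, 86.9, 144.9]
orientation: [-0.009, 0.687, 0.727, 0.008]
contact_force: [-1.1, -2.0, 1.2]
opening: 25.8
grip_force: 78.6
```

```bash
python3 -c "
from h import *
state()"
```

```text
{'t': np.float64(20.267), 'ee_pos': array([500.055,  86.908, 144.905]), 'orientation': array([-0.009,  0.687,  0.727,  0.008]), 'contact_force': array([-1.069, -2.017,  1.166]), 'ft_torque': array([-0.31 , -0.043, -0.036]), 'opening': np.float64(25.789), 'grip_force': np.float64(78.647), 'qpos': array([ 0.158, -0.031, -0.062,  1.538,  0.024,  1.672])}
```

Call:
carry_out(
  rows=[
    [[-0.2,0,-0.01],[0,0,0]],
    [[-0.2,0,0],[0,0,0]],
    [[-0.2,0,-0.01],[0,0,0]],
    [[-0.2,0,0],[0,0,0]],
    [[-0.2,0,-0.01],[0,0,0]],
    [[-0.1,0,0],[0,0,0]],
    [[0,0,0],[0,0,0]],
  ],
)

```text
t: 20.85
ee_pos: [500.7, 76.1, 145.0]
orientation: [-0.009, 0.687, 0.727, 0.008]
contact_force: [-0.8, 1.1, 1.8]
opening: 25.5
grip_force: 78.7
```

Call:
carry_out(
  rows=[
    [[-0.1,0,0],[0,0,0]],
    [[-0.1,0,0],[0,0,0]],
    [[-0.1,0,-0.01],[0,0,0]],
    [[-0.1,0,0],[0,0,0]],
    [[-0.1,0,0],[0,0,0]],
    [[-0.1,0,0],[0,0,0]],
  ],
)

```text
t: 21.35
ee_pos: [500.9, 72.8, 145.1]
orientation: [-0.011, 0.686, 0.727, 0.01]
contact_force: [-1.4, 17.6, 1.9]
opening: 26.0
grip_force: 78.7
```

Call:
carry_out(
  rows=[
    [[-0.1,0,0],[0,0,0]],
    [[-0.1,0,0],[0,0,0]],
    [[-0.1,0,0],[0,0,0]],
    [[-0.1,0,0],[0,0,0]],
    [[-0.1,0,-0.01],[0,0,0]],
    [[-0.1,0,0],[0,0,0]],
  ],
)

```text
t: 21.85
ee_pos: [501.2, 67.1, 145.1]
orientation: [-0.011, 0.686, 0.727, 0.01]
contact_force: [-1.7, 17.8, 3.6]
opening: 25.9
grip_force: 78.7
```

Call:
carry_out(
  rows=[
    [[-0.1,0,0],[0,0,0]],
    [[-0.1,0,0],[0,0,0]],
    [[-0.1,0,-0.01],[0,0,0]],
    [[-0.1,0,0],[0,0,0]],
    [[0,0,0],[0,0,0]],
  ],
)

```text
t: 22.27
ee_pos: [501.4, 62.9, 145.1]
orientation: [-0.011, 0.686, 0.727, 0.01]
contact_force: [-1.0, 16.8, 2.3]
opening: 25.9
grip_force: 78.7
```

```bash
python3 -c "
from h import *
state()"
```

```text
{'t': np.float64(22.267), 'ee_pos': array([501.424,  62.945, 145.112]), 'orientation': array([-0.011,  0.686,  0.727,  0.01 ]), 'contact_force': array([-1.024, 16.825,  2.307]), 'ft_torque': array([ 3.178,  0.299, -0.024]), 'opening': np.float64(25.909), 'grip_force': np.float64(78.73), 'qpos': array([ 0.107, -0.036, -0.066,  1.539,  0.03 ,  1.619])}
```

Steady 17 N push; continuing toward the stop.

Call:
carry_out(
  rows=[
    [[-0.1,0,0],[0,0,0]],
    [[-0.1,0,0],[0,0,0]],
    [[-0.1,0,0],[0,0,0]],
    [[-0.1,0,0],[0,0,0]],
    [[-0.1,0,-0.01],[0,0,0]],
    [[-0.1,0,0],[0,0,0]],
  ],
)

```text
t: 22.77
ee_pos: [501.8, 57.2, 145.2]
orientation: [-0.011, 0.686, 0.727, 0.01]
contact_force: [-0.7, 17.8, 2.2]
opening: 25.9
grip_force: 78.8
```

Call:
carry_out(
  rows=[
    [[-0.1,0,0],[0,0,0]],
    [[-0.05,0,0],[0,0,0]],
    [[-0.05,0,0],[0,0,0]],
  ],
)

```text
t: 23.02
ee_pos: [501.8, 56.1, 145.2]
orientation: [-0.012, 0.686, 0.728, 0.011]
contact_force: [-1.8, 26.2, 2.6]
opening: 25.6
grip_force: 78.8
```

Call:
carry_out(
  rows=[
    [[-0.05,0,0],[0,0,0]],
    [[0,0,0],[0,0,0]],
    [[0,0,0],[0,0,0]],
  ],
)

```text
t: 23.27
ee_pos: [501.8, 56.1, 145.2]
orientation: [-0.012, 0.686, 0.728, 0.011]
contact_force: [-1.9, 25.8, 3.5]
opening: 26.0
grip_force: 78.8
```

```bash
python3 - <<'E'
from h import *
state(); im,d,c=grab('scene'); i2,d2,c2=grab('top')
o=np.zeros((600,800,3),np.uint8); a=im[130:230,240:360]; o[:400,:480]=cv2.resize(a,(480,400),interpolation=cv2.INTER_CUBIC); b=i2[225:290,280:400]; o[400:600,:369]=cv2.resize(b,(369,200)); f=i2[225:275,440:560]; o[400:554,400:769]=cv2.resize(f,(369,154)); save('m4',o)
E
```

```text
{'t': np.float64(23.267), 'ee_pos': array([501.824,  56.087, 145.164]), 'orientation': array([-0.012,  0.686,  0.728,  0.011]), 'contact_force': array([-1.916, 25.773,  3.548]), 'ft_torque': array([ 4.964,  0.411, -0.222]), 'opening': np.float64(25.984), 'grip_force': np.float64(78.826), 'qpos': array([ 0.091, -0.037, -0.066,  1.54 ,  0.033,  1.602])}
```

View pics/m4.png

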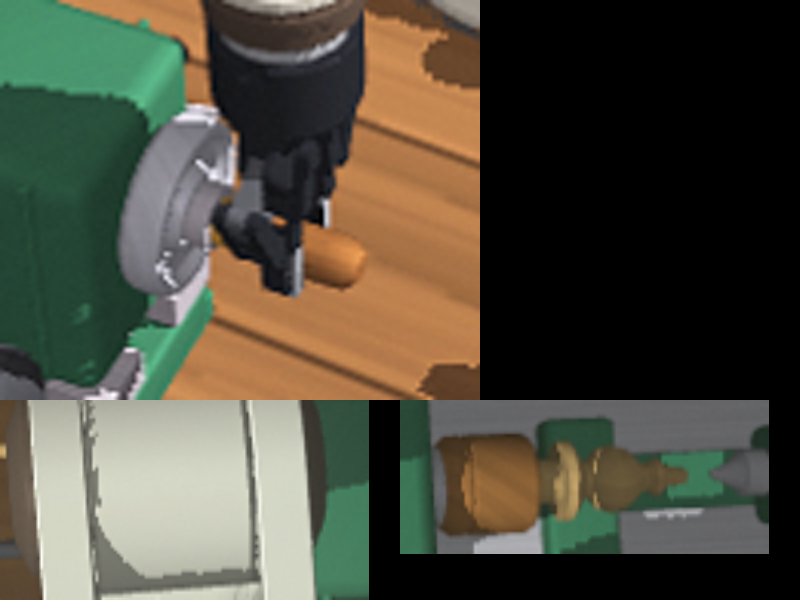

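m4: ferrule up at the spindle end (scene inset (215,235)), finial pushed clearly out of the cup (top inset, gap at (545,480)). One more gentle press to confirm the stop.

Call:
carry_out(
  rows=[
    [[-0.05,0,0],[0,0,0]],
    [[-0.05,0,0],[0,0,0]],
    [[0,0,0],[0,0,0]],
  ],
)

```text
t: 23.62
ee_pos: [501.8, 56.1, 145.2]
orientation: [-0.013, 0.685, 0.728, 0.012]
contact_force: [-2.9, 32.1, 3.2]
opening: 25.9
grip_force: 78.8
```

Call:
carry_out(
  rows=[
    [[0.1,0,0],[0,0,0]],
    [[0.1,0,0],[0,0,0]],
    [[0,0,0],[0,0,0]],
  ],
)

```text
t: 23.87
ee_pos: [501.8, 56.0, 145.1]
orientation: [-0.011, 0.686, 0.728, 0.01]
contact_force: [-1.3, 19.5, 2.7]
opening: 25.8
grip_force: 78.8
```

Call:
carry_out(
  rows=[
    [[0.1,0,0],[0,0,0]],
    [[0.1,0,0],[0,0,0]],
    [[0,0,0],[0,0,0]],
    [[0,0,0],[0,0,0]],
  ],
)

```text
t: 24.2
ee_pos: [501.8, 56.0, 145.2]
orientation: [-0.009, 0.686, 0.727, 0.009]
contact_force: [-1.8, 8.3, 3.6]
opening: 25.9
grip_force: 78.8
```

Call:
carry_out(
  rows=[
    [[0,0,0],[0,0,0]],
    [[0,0,0],[0,0,0]],
    [[0,0,0],[0,0,0]],
    [[0,0,0],[0,0,0]],
    [[0,0,0],[0,0,0]],
    [[0,0,0],[0,0,0]],
  ],
  grip=0.35,
)

```text
t: 24.7
ee_pos: [501.8, 54.8, 144.8]
orientation: [-0.009, 0.687, 0.727, 0.008]
contact_force: [0.4, -0.4, 0.3]
opening: 55.8
grip_force: 0.0
```

Call:
carry_out(
  rows=[
    [[0.1,0,-0.5],[0,0,0]],
    [[0.1,0,-1],[0,0,0]],
    [[0.1,0,-2],[0,0,0]],
    [[0.2,0,-3],[0,0,0]],
    [[0.5,0,-3],[0,0,0]],
    [[1,0,-3],[0,0,0]],
    [[3,0,-1],[0,0,0]],
    [[3,0,0],[0,0,0]],
    [[3,0,0],[0,0,0]],
    [[2,0,0],[0,0,0]],
    [[0,0,0],[0,0,0]],
    [[0,0,0],[0,0,0]],
  ],
)

```text
t: 25.7
ee_pos: [494.5, 182.3, 283.7]
orientation: [-0.009, 0.686, 0.728, 0.009]
contact_force: [0.1, -0.1, 0.0]
opening: 55.4
grip_force: 0.0
```

```bash
python3 - <<'E'
from h import *
state(); im,d,c=grab('scene'); w,dw,cw=grab('wrist'); p=cloud(cw,dw); k=w.astype(int)
for n,(P,k) in {'w':(p,k),'s':(cloud(c,d),im.astype(int))}.items():
    ax=504.5-.0565*(P[...,1]-11.7); m=(abs(P[...,0]-ax)<16)&(P[...,1]>-5)&(P[...,1]<120)&(P[...,2]>165)&(P[...,2]<212)&(k[...,0]>k[...,2]+40)
    q=P[m]; print(n,len(q),np.percentile(q[:,1],[0,2,98,100]).round(1) if len(q) else '')
save('w9',w); save('c9',cv2.resize(im[130:230,240:360],(600,500),interpolation=cv2.INTER_CUBIC))
E
```

```text
{'t': np.float64(25.7), 'ee_pos': array([494.55 , 182.301, 283.654]), 'orientation': array([-0.009,  0.686,  0.728,  0.009]), 'contact_force': array([ 0.069, -0.08 ,  0.026]), 'ft_torque': array([-0.018,  0.049, -0.066]), 'opening': np.float64(55.355), 'grip_force': np.float64(0.0), 'qpos': array([0.339, 0.069, 0.312, 1.807, 0.023, 1.852])}
w 2718 [20.9 29.7 93.5 94.2]
s 492 [10.6 14.2 91.5 93.1]
```

```bash
python3 - <<'E'
import cv2,numpy as np
a=cv2.imread('pics/w9.png');b=cv2.imread('pics/c9.png'); o=np.zeros((500,800,3),np.uint8); o[:,:400]=b[:,100:500]; o[:300,400:]=cv2.resize(a,(400,300)); cv2.imwrite('pics/m5.png',o)
E
```

```text
(no output)
```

View pics/m5.png

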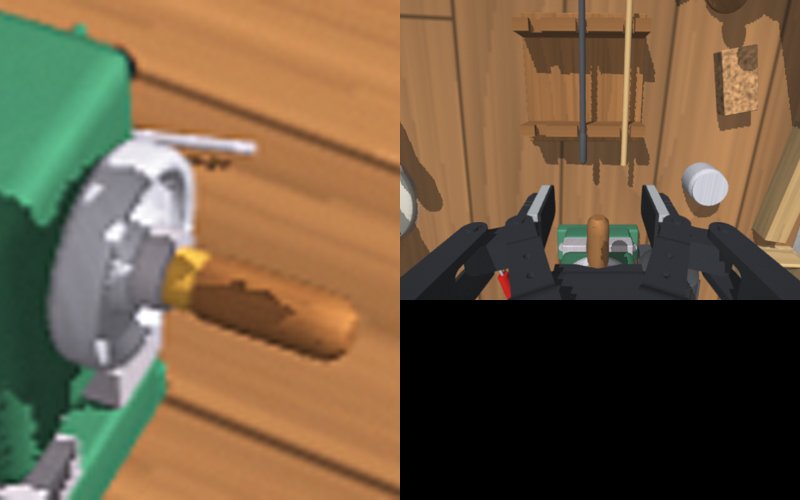

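m5: ferrule flush against the spindle end (left panel, around (165,280)); gripper clear; auger, dowel, tin and block in place.

```bash
python3 -c "
from h import *
print(job.hand_in())"
```

```text
the job is handed in; nothing more can be done
None
```

The bar is home with its ferrule flush against the spindle end, the finial is visibly pushed out, the gripper is clear and the job is handed in at about 26 s; my first grasp closed on nothing because the fingertips end about 27 mm short of the reported TCP, and I viewed 13 pictures where 10 were allowed.

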